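# Pull out the specimen camera boom to the set mark and hold it

## Robot

A 7-joint arm with a two-finger parallel gripper is mounted at the origin on the work surface. World frame = base frame: x ahead of the robot, y to its left, z up, the work surface at z = 0. Lengths are in m, angles in rad, forces in N, time in s.
With the tool pointing down it reaches from about 0.4 to 0.85 m from the base axis. Payload 4.5 kg.
Tool frame: the origin (TCP) lies on the centre line of the jaws, within the pads' length; the fingertips stand 25 mm ahead of it and the grasp point (between the pads) lies 6 mm ahead of it; z points along the fingers, y is the direction in which the jaws open and shut (so a half turn about z gives the same grasp; the last joint's range is limited). The gripper opens to 88 mm and grips with 3 to 60 N. Pads are 18 mm wide; open, the fingers measure 123 mm over their backs; the gripper's body (75 mm by 187 mm) begins 45 mm behind the grasp point.
Start: joints at [1.244, 0.689, -0.195, 1.565, 0.157, 0.902, -0.215], TCP at [0.221, -0.585, 0.264] pointing down, gripper open.
Joint ranges: [-3.01, 3.01], [-0.46, 2.08], [-1.47, 1.51], [0.13, 2.56], [-1, 4.14], [0.04, 2.09], [-2.66, 2.66]. Speed limits (rad/s): [2.57, 2.57, 3.14, 3.14, 3.14, 3.14, 3.14].

## Interface

Orientations are given as a unit quaternion [x, y, z, w].
In Python, from station import manip, vision gives the robot as it stands.
- The arm moves only by the tool jog_arm, never from a script. Its argument "commands" is a list of rows, each an object with "translation": the shift along the tool's x, y, z in cm, a list of three; "rotation": the turn, a rotation vector about the tool's x, y, z in rad, a list of three. A call has 1 to 20 rows; each row shifts and turns the commanded pose from where the row before left it, along the tool's axes as they then stand; what a row does not reach is not made up. A row lasts 1/12 s, in which the tool goes at most 41.7 mm and 7.16 degrees, less where a joint would pass 70% of its speed; a pose out of reach is approached as far as the arm can. A call is refused whole if a number of a shift passes 4.17 or a number of a turn 0.125, either way. A call with a gripper value outside its range is refused whole. "jaw" is the opening, from 0 (shut) to 1 (fully open), set as the call begins (left out, the last holds). The fingers move at their own pace and stop on an object; "newtons" is the grip in N (left out, the last holds). Time passes only in rows, so rows that do not move let the fingers close. It gives the time, the measured TCP pose, the force and the opening at its end, in the units of the state.
- manip.read_state(): the state, without advancing time (a new reading comes with each control period).
- vision.read_camera(name): name is "scene" or "top" or "wrist"; returns a dict with "img" (400x640x3 uint8, blue, green, red), "fx", "fy", "cx", "cy" (pixels), "T" (4x4, takes a point from camera to world coordinates); the wrist camera has in their place "T_tool_cam" (4x4, takes a point from camera to tool coordinates, whose origin is the TCP and whose axes are the flange's). Camera axes: x right, y down, z forward; pixel columns grow to the right and rows downward; lengths in m; the calibration is good to about 2 mm. A picture is of the moment at which its call begins: read the wrist's pose just before it. There is no depth.
- manip.hand_in(): hands the job in, once; it reports no verdict.
The state is a dict: "t": time; "joint_pos": joint angles; "joint_velocities": joint speeds; "joint_torque": joint torques, N m; "position": TCP position; "ee_rot": TCP orientation; "contact_force": force on the tool from outside, world axes, zero at the start; "ft_torque": the same for the moment, N m; "width": finger opening in m.
Only numpy, scipy, OpenCV 4.12 (cv2) and the standard library are available. Lean on these libraries where they do the work, as an engineer would, in place of code of your own. Each camera call takes 0.05 s, during which the arm holds its last target. There are 200 camera calls.

## Task

Get the camera over the cutting board for the specimen photograph: push the lock button on top of the boom's sleeve right down, then take the upright knob on the camera head and draw the boom out until its pointer stands at the brass rider on the scale. A spring drum pulls the boom back in, so finish while still holding the knob there, steady, with the pointer within the rider's width; leave the rider and the other things on the table where they are.

Things in the scene. Friction and masses are not known exactly. Their poses are not given: they have to be found in the camera images.
- stand: Boom stand, bolted down: foot 130 x 120 x 12 mm, column, and on it a level grey sleeve 180 x 40 x 40 mm (top 200 mm above the table). Origin: under the column; x = direction in which the boom extends, z up. A white scale rail runs along the boom, 48 mm to its +y side, top 168 mm above the table, black marks every 10 mm (longer every 50 mm); the first mark is where the pointer stands with the boom in.
- lock_top (a point): Centre of the top face of the round black lock button, 28 mm across, on a bare steel collar (38 mm) on the sleeve's top. As found 218 mm above the table, 12 mm above the collar. It presses straight down 8 mm with about 3 N (then meets its stop) and stays down by itself. x axis: direction of extension, level; z up.
- lock (a joint): How far the lock button is pressed, in m: 0 as found (boom locked), 0.008 fully down. From 0.005 on, the boom is free.
- boom (a joint): How far the boom is drawn out of the sleeve, in m: 0 fully in (as found), 0.15 fully out. While locked it moves at most 1 to 2 mm. A spring pulls it back in with 3.5 N (in) to 5 N (out); let go, it returns to 0.
- knob_foot (a point): Upright round aluminium knob on the camera head at the boom's end: 26 mm in diameter, 50 mm tall (the lowest 5 mm an 18 mm neck), rigid with the boom (geom boom_c1). This point is the centre of its foot, on the black head block (50 x 50 mm), 200 mm above the table; z up, x = direction of extension. It starts 110 mm beyond the lock button that way. Nothing else within 80 mm rises above the block.
- knob_top (a point): Centre of the knob's top face, 250 mm above the table.
- pointer (a point): Tip of the small black arrow-shaped pointer (13 mm wide at its root, 3 mm at its tip), in line with the knob's axis, that sticks out sideways from the camera head over the inner half of the scale rail; it moves with the boom. x axis: direction of extension.
- rider_mid (a point): Middle of the top of the small brass rider on the scale rail (10 mm wide along the rail), which shows how far the boom must come out; 174 mm above the table. x axis: direction of extension, z up. The pointer passes beside it (its tip 8 mm to the side) without touching. It slides if pushed with 2 N: leave it.
- rider (a joint): Where the rider sits on the scale, in m from the first mark: the pointer stands at the rider's middle when joint boom has this value.
- dish: Bystander: shallow glass dish, 96 mm wide, 28 mm tall, on the cutting board. Origin: centre of its underside.
- cassette_a: Bystander: flat white plastic cassette, 40 x 28 x 6 mm, on the cutting board.
- cassette_b: Bystander: another such cassette on the cutting board.
- forceps: Bystander: steel forceps, 130 mm long, lying on the table.
- jar: Bystander: clear specimen jar with a red cap, 60 mm wide, 65 mm tall, on the table.
- ink: Bystander: small amber ink bottle, 32 mm wide, 60 mm tall.
- pail: Bystander: white lidded pail, 194 mm wide, 164 mm tall.

How it is judged:
By the outcome, as a careful person would: the job done as asked, in the order asked, and still so for the second after the job is handed in, while the arm keeps its last pose, push and grip.
It also fails if it takes over 45 s, if anything falls off the work surface, if the arm or the gripper's body presses on something with over 40 N, if the wrist force passes 120 N, or if a joint passes its speed limit or range.

## Working session

There is one attempt and no reset: what is moved stays moved. The work goes in short steps, Python scripts to look and compute and a tool call to move; the robot and the scene stay as the last step left them, time stands still between calls to the robot, and variables do not carry over. Pictures are saved under pics/ and viewed, about 8 in all and at most 12, crops included, and the job is handed in when it is done.

Besides the shell and the picture viewer there is one more tool, called after "Call:" by a JSON object that holds its "method" and its "body", one argument or row to a line. jog_arm: Moves the arm, as the interface text tells. Its arguments: {"type":"object","properties":{"commands":{"type":"array"},"jaw":{"type":"number"},"newtons":{"type":"number"}},"required":["commands"]}

```bash
mkdir -p pics
python3 - <<'E'
from station import manip, vision
import cv2,numpy as np
s=manip.read_state();print(s['t'],s['position'],s['ee_rot'],s['width'])
for n in("scene","top"):
    c=vision.read_camera(n);cv2.imwrite(f'pics/{n}0.png',c['img']);np.savez(f'pics/{n}0.npz',**c);print(n,c['fx'],c['fy'],c['cx'],c['cy'],np.round(c['T'],3).tolist())
E
```

```text
0.0 [ 0.22040685 -0.58423952  0.26291824] [ 9.83762745e-01  1.79471658e-01 -2.16068991e-04 -8.58936553e-04] 0.08794662730635079
scene 499.4683252415046 499.4683252415046 316.66027206339345 201.35575037276047 [[-0.344, 0.747, -0.568, 1.18], [0.939, 0.268, -0.216, 0.157], [-0.009, -0.608, -0.794, 1.052], [0.0, 0.0, 0.0, 1.0]]
top 484.21421000416126 484.21421000416126 327.5227812590452 202.89262858447978 [[0.024, -0.997, 0.074, 0.509], [-1.0, -0.023, 0.009, -0.075], [-0.008, -0.074, -0.997, 1.29], [0.0, 0.0, 0.0, 1.0]]
```

View pics/scene0.png

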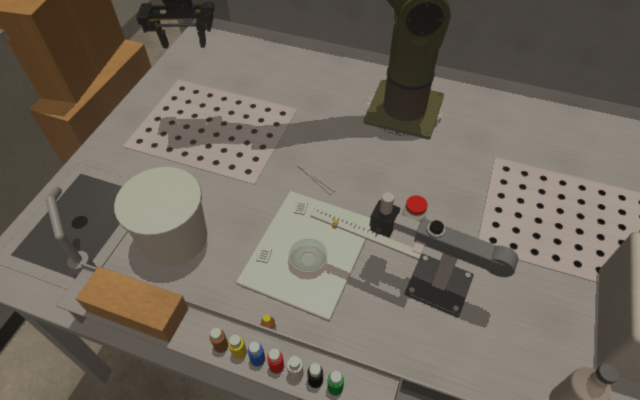

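View pics/top0.png

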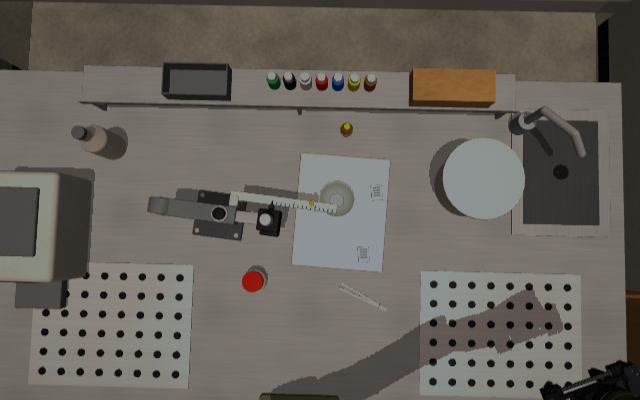

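The scene picture shows the button at about (436,228), the knob top at (388,197) and the rider at (335,222). In the top picture they are at about (219,213), (265,219) and (312,203), so the boom extends roughly along -y. I'll check an enlarged view and cast rays.

```bash
cat > h.py <<'E'
import numpy as np
def ray(c,T,u,v):
    d=T[:3,:3]@np.array([(u-c['cx'])/c['fx'],(v-c['cy'])/c['fy'],1]); return T[:3,3],d
def onz(c,T,u,v,z):
    o,d=ray(c,T,u,v); return o+d*(z-o[2])/d[2]
E
python3 - <<'E'
import numpy as np,cv2
from h import *
for n,pts in(("top",dict(lock=(219,213,.218),knob=(265,219,.25),rider=(312,203,.174))),("scene",dict(lock=(436,227,.218),knob=(388,196,.25),rider=(335,222,.174)))):
    c=np.load(f'pics/{n}0.npz')
    for k,(u,v,z) in pts.items(): print(n,k,onz(c,c['T'],u,v,z).round(4))
a=cv2.resize(cv2.imread('pics/top0.png')[180:250,180:350],None,fx=4.7,fy=4.7,interpolation=cv2.INTER_CUBIC)
b=cv2.resize(cv2.imread('pics/scene0.png')[185:245,300:470],None,fx=4.7,fy=4.7,interpolation=cv2.INTER_CUBIC)
o=np.vstack([a,b])[:600,:800];cv2.imwrite('pics/z.png',o);print(o.shape)
E
```

```text
top lock [0.5597 0.1753 0.218 ]
top knob [0.5476 0.0683 0.25  ]
top rider [ 0.59   -0.0287  0.174 ]
scene lock [0.5634 0.1792 0.218 ]
scene knob [0.5445 0.0708 0.25  ]
scene rider [ 0.5911 -0.0257  0.174 ]
(600, 799, 3)
```

View pics/z.png

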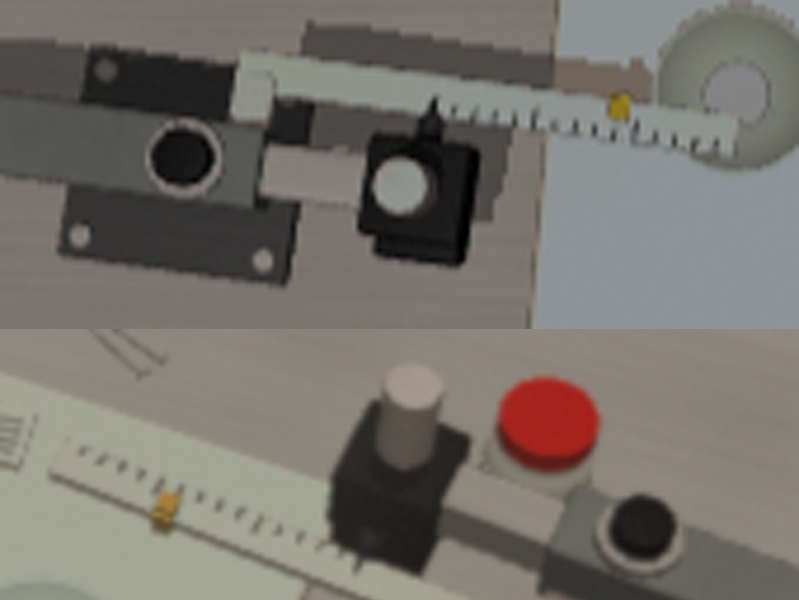

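The close-up confirms the centres. Lock is about (0.561, 0.177) and knob about (0.546, 0.070), a separation of 109 mm against the 110 mm given. The rider is about 0.09 m beyond the knob along a direction of roughly -96.5°. Next I raise the tool, turn its y axis along the boom and go above for one close look.

Call:
{"method": "jog_arm", "body": {
  "commands": [
    {"translation": [0, 0, -2], "rotation": [0, 0, 0.118]},
    {"translation": [0, 0, -2], "rotation": [0, 0, 0.118]},
    {"translation": [0, 0, -2], "rotation": [0, 0, 0.118]},
    {"translation": [0, 0, -2], "rotation": [0, 0, 0.118]},
    {"translation": [0, 0, -2], "rotation": [0, 0, 0]},
    {"translation": [0, 0, -2], "rotation": [0, 0, 0]},
    {"translation": [0, 0, 0], "rotation": [0, 0, 0]}
  ],
  "jaw": 0,
  "newtons": 20
}}

```text
t: 0.68
position: [0.2214, -0.5863, 0.3876]
ee_rot: [0.998, -0.056, 0.002, 0.003]
contact_force: [0.3, -0.7, -0.3]
width: 0.0436
```

Call:
{"method": "jog_arm", "body": {
  "commands": [
    {"translation": [1.25, -3.7, 0], "rotation": [0, 0, 0]},
    {"translation": [1.25, -3.7, 0], "rotation": [0, 0, 0]},
    {"translation": [1.25, -3.7, 0], "rotation": [0, 0, 0]},
    {"translation": [1.25, -3.7, 0], "rotation": [0, 0, 0]},
    {"translation": [1.25, -3.7, 0], "rotation": [0, 0, 0]},
    {"translation": [1.25, -3.7, 0], "rotation": [0, 0, 0]},
    {"translation": [1.25, -3.7, 0], "rotation": [0, 0, 0]},
    {"translation": [1.25, -3.7, 0], "rotation": [0, 0, 0]},
    {"translation": [1.25, -3.7, 0], "rotation": [0, 0, 0]},
    {"translation": [1.25, -3.7, 0], "rotation": [0, 0, 0]},
    {"translation": [1.25, -3.7, 0], "rotation": [0, 0, 0]},
    {"translation": [1.25, -3.7, 0], "rotation": [0, 0, 0]},
    {"translation": [1.25, -3.7, 0], "rotation": [0, 0, 0]},
    {"translation": [1.25, -3.7, 0], "rotation": [0, 0, 0]},
    {"translation": [1.25, -3.7, 0], "rotation": [0, 0, 0]},
    {"translation": [1.25, -3.7, 0], "rotation": [0, 0, 0]},
    {"translation": [1.25, -3.7, 0], "rotation": [0, 0, 0]},
    {"translation": [1.25, -3.7, 0], "rotation": [0, 0, 0]},
    {"translation": [0, 0, 0], "rotation": [0, 0, 0]},
    {"translation": [0, 0, 0], "rotation": [0, 0, 0]}
  ]
}}

```text
t: 2.35
position: [0.518, 0.0547, 0.3824]
ee_rot: [0.999, -0.053, -0.001, -0.0]
contact_force: [-0.1, -1.5, 0.1]
width: 0.0003
```

Run:
```python
from station import manip, vision
import cv2,numpy as np
from scipy.spatial.transform import Rotation as R
s=manip.read_state();print(s['t'],s['position'],s['ee_rot'],s['width'],s['contact_force'],s['joint_pos'])
c=vision.read_camera("wrist");cv2.imwrite('pics/w1.png',c['img'])
T=np.eye(4);T[:3,:3]=R.from_quat(s['ee_rot']).as_matrix();T[:3,3]=s['position'];print(T[:3,:3].round(3),c['T_tool_cam'].round(3).tolist(),c['fx'])
np.savez('pics/w1.npz',**c,T=T@c['T_tool_cam'])
```

```text
2.35 [0.51798336 0.05466058 0.38243469] [ 9.98597787e-01 -5.29277802e-02 -1.01464887e-03 -2.81874843e-04] 0.00026072732481967754 [-0.08099978 -1.46562507  0.05156819] [-0.04383854  0.41757736 -0.22724601  1.70077975  0.10499821  1.03700185
 -1.98257502]
[[ 0.994 -0.106 -0.002]
 [-0.106 -0.994  0.001]
 [-0.002 -0.    -1.   ]] [[0.0, -0.947, -0.322, 0.085], [1.0, 0.001, -0.0, -0.0], [0.0, -0.322, 0.947, -0.121], [0.0, 0.0, 0.0, 1.0]] 351.52974095005663
```

View pics/w1.png

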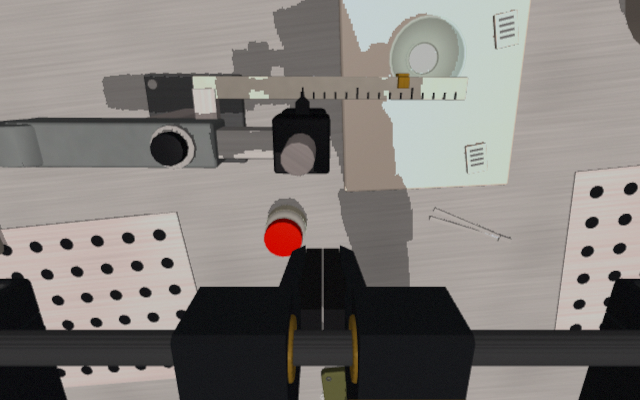

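The wrist view shows the lock top at (169,148), the knob top at (298,157), the pointer tip at (302,90) and the rider top at (403,80). The rail runs nearly level, so the tool's y axis lies along the boom.

Run:
```python
import numpy as np,cv2
from h import *
c=np.load('pics/w1.npz');T=c['T'];im=c['img'];hsv=cv2.cvtColor(im,cv2.COLOR_BGR2HSV)
def cen(m,x0,y0,x1,y1):
    w=m[y0:y1,x0:x1].astype('uint8');n,l,st,ce=cv2.connectedComponentsWithStats(w);i=1+st[1:,4].argmax();print(st[i]);return ce[i]+[x0,y0]
lk=cen(im.max(2)<45,148,125,192,172); rd=cen((hsv[...,1]>110)&(hsv[...,2]>70),385,65,420,95)
L=onz(c,T,*lk,.218);K=onz(c,T,298,157,.25);Rr=onz(c,T,403,79,.174);P=onz(c,T,302.5,89,.17)
r1=onz(c,T,225,99,.168);r2=onz(c,T,466,99.5,.168)
print(lk,rd)
for n,p in dict(L=L,K=K,R=Rr,P=P).items(): print(n,p.round(4))
d=(r2-r1)[:2];d/=np.linalg.norm(d);l=np.array([-d[1],d[0]])
print('d',d,np.degrees(np.arctan2(*d[::-1])),'raildir vs LK',np.degrees(np.arctan2(*(K-L)[1::-1])),np.linalg.norm((K-L)[:2]))
print('R-P',(Rr-P)[:2]@d,(Rr-P)[:2]@l,'R-K',(Rr-K)[:2]@d,(Rr-K)[:2]@l)
print('ee y',)
w=cv2.resize(im[60:185,140:480],None,fx=2.35,fy=2.35,interpolation=cv2.INTER_CUBIC);cv2.imwrite('pics/w1z.png',w)
```

```text
[  2   7  38  34 969]
[ 12   9  13  14 158]
[168.53869969 148.11764706] [403.07594937  80.51265823]
L [0.5603 0.177  0.218 ]
K [0.5487 0.0696 0.25  ]
R [ 0.5925 -0.0249  0.174 ]
P [0.5934 0.0651 0.17  ]
d [-0.10716232 -0.99424154] -96.15176155262908 raildir vs LK -96.1763599251547 0.10807160974973427
R-P 0.08953625578492942 0.008807203418321578 R-K 0.08924284812381945 0.05373915040999735
ee y
```

View pics/w1z.png

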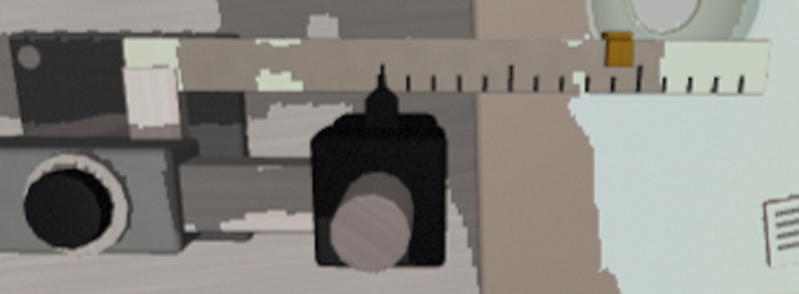

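Lock (0.5605, 0.177), knob (0.548, 0.0695), direction -96.15°, rider about 90 mm out. All agree with the given sizes. Next I move over the button and down to just above it.

Call:
{"method": "jog_arm", "body": {
  "commands": [
    {"translation": [0.73, -3.15, 0], "rotation": [0, 0, 0]},
    {"translation": [0.73, -3.15, 0], "rotation": [0, 0, 0]},
    {"translation": [0.73, -3.15, 0], "rotation": [0, 0, 0]},
    {"translation": [0.73, -3.15, 0], "rotation": [0, 0, 0]},
    {"translation": [0, 0, 3], "rotation": [0, 0, 0]},
    {"translation": [0, 0, 3], "rotation": [0, 0, 0]},
    {"translation": [0, 0, 3], "rotation": [0, 0, 0]},
    {"translation": [0, 0, 3], "rotation": [0, 0, 0]},
    {"translation": [0, 0, 0], "rotation": [0, 0, 0]},
    {"translation": [0, 0, 0], "rotation": [0, 0, 0]},
    {"translation": [0, 0, 0], "rotation": [0, 0, 0]}
  ]
}}

```text
t: 3.32
position: [0.5621, 0.1732, 0.2652]
ee_rot: [0.998, -0.056, 0.001, -0.0]
contact_force: [0.5, 0.6, -0.2]
width: 0.0007
```

Call:
{"method": "jog_arm", "body": {
  "commands": [
    {"translation": [-0.2, -0.36, 1], "rotation": [0, 0, 0]},
    {"translation": [0, 0, 0.8], "rotation": [0, 0, 0]},
    {"translation": [0, 0, 0.3], "rotation": [0, 0, 0]},
    {"translation": [0, 0, 0.3], "rotation": [0, 0, 0]},
    {"translation": [0, 0, 0.2], "rotation": [0, 0, 0]},
    {"translation": [0, 0, 0.2], "rotation": [0, 0, 0]},
    {"translation": [0, 0, 0.2], "rotation": [0, 0, 0]},
    {"translation": [0, 0, 0], "rotation": [0, 0, 0]},
    {"translation": [0, 0, 0], "rotation": [0, 0, 0]},
    {"translation": [0, 0, 0], "rotation": [0, 0, 0]}
  ]
}}

```text
t: 4.15
position: [0.5594, 0.1784, 0.2354]
ee_rot: [0.998, -0.055, 0.0, -0.0]
contact_force: [-4.7, -0.4, 13.8]
width: 0.0004
```

Call:
{"method": "jog_arm", "body": {
  "commands": [
    {"translation": [0, 0, 0.1], "rotation": [0, 0, 0]},
    {"translation": [0, 0, 0], "rotation": [0, 0, 0]},
    {"translation": [0, 0, 0], "rotation": [0, 0, 0]}
  ]
}}

```text
t: 4.4
position: [0.5595, 0.1784, 0.2353]
ee_rot: [0.998, -0.056, 0.001, -0.0]
contact_force: [-6.1, -0.9, 19.4]
width: 0.0004
```

Call:
{"method": "jog_arm", "body": {
  "commands": [
    {"translation": [0, 0, -2], "rotation": [0, 0, 0]},
    {"translation": [0, 0, -4], "rotation": [0, 0, 0]},
    {"translation": [0, 0, -3], "rotation": [0, 0, 0]},
    {"translation": [0, 2.7, 0], "rotation": [0, 0, 0]},
    {"translation": [0, 2.7, 0], "rotation": [0, 0, 0]},
    {"translation": [0, 2.7, 0], "rotation": [0, 0, 0]},
    {"translation": [0, 2.7, 0], "rotation": [0, 0, 0]},
    {"translation": [0, 0, 0], "rotation": [0, 0, 0]},
    {"translation": [0, 0, 0], "rotation": [0, 0, 0]},
    {"translation": [0, 0, 0], "rotation": [0, 0, 0]}
  ],
  "jaw": 1
}}

```text
t: 5.23
position: [0.5478, 0.0711, 0.3227]
ee_rot: [0.998, -0.055, 0.0, -0.0]
contact_force: [0.7, 1.2, 0.4]
width: 0.0651
```

Run:
```python
from station import manip, vision
import cv2,numpy as np
s=manip.read_state();print(s['t'],s['position'],s['width'],s['contact_force'])
a=vision.read_camera("scene")['img'][165:265,300:470];b=vision.read_camera("wrist")['img']
cv2.imwrite('pics/v2.png',np.hstack([cv2.resize(a,(400,235),interpolation=cv2.INTER_CUBIC),cv2.resize(b,(376,235))]))
```

```text
5.2333 [0.54775329 0.07110613 0.32268118] 0.06509606305326571 [0.70937321 1.1531701  0.38608096]
```

View pics/v2.png

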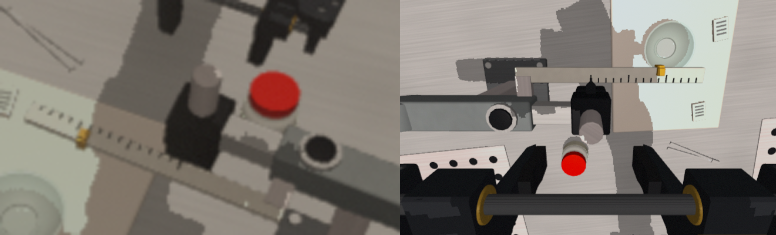

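The scene crop (left) shows the button down in its collar. The rigid 19 N with no further travel also says it is at its stop. The jaws straddle the knob line, with the knob at (590,125) in the right half. Next I go down and grip.

Call:
{"method": "jog_arm", "body": {
  "commands": [
    {"translation": [0, 0.1, 0], "rotation": [0, 0, 0]},
    {"translation": [0, 0, 2.5], "rotation": [0, 0, 0]},
    {"translation": [0, 0, 2.5], "rotation": [0, 0, 0]},
    {"translation": [0, 0, 2], "rotation": [0, 0, 0]},
    {"translation": [0, 0, 1.8], "rotation": [0, 0, 0]},
    {"translation": [0, 0, 0], "rotation": [0, 0, 0]},
    {"translation": [0, 0, 0], "rotation": [0, 0, 0]},
    {"translation": [0, 0, 0], "rotation": [0, 0, 0]}
  ]
}}

```text
t: 6.0
position: [0.5482, 0.0703, 0.2356]
ee_rot: [0.998, -0.055, 0.001, -0.0]
contact_force: [0.0, 0.8, 0.3]
width: 0.0878
```

Call:
{"method": "jog_arm", "body": {
  "commands": [
    {"translation": [0, 0, 0], "rotation": [0, 0, 0]},
    {"translation": [0, 0, 0], "rotation": [0, 0, 0]},
    {"translation": [0, 0, 0], "rotation": [0, 0, 0]},
    {"translation": [0, 0, 0], "rotation": [0, 0, 0]},
    {"translation": [0, 0, 0], "rotation": [0, 0, 0]},
    {"translation": [0, 0, 0], "rotation": [0, 0, 0]},
    {"translation": [0, 0, 0], "rotation": [0, 0, 0]},
    {"translation": [0, 0, 0], "rotation": [0, 0, 0]},
    {"translation": [0, 0, 0], "rotation": [0, 0, 0]},
    {"translation": [0, 0, 0], "rotation": [0, 0, 0]},
    {"translation": [0, 0, 0], "rotation": [0, 0, 0]},
    {"translation": [0, 0, 0], "rotation": [0, 0, 0]}
  ],
  "jaw": 0,
  "newtons": 25
}}

```text
t: 7.0
position: [0.5476, 0.0703, 0.2347]
ee_rot: [0.998, -0.055, 0.0, -0.0]
contact_force: [-1.0, 1.4, -0.5]
width: 0.0252
```

Gripped: 25 mm opening on a 26 mm knob. Drawing out 8.5 cm, then a look.

Call:
{"method": "jog_arm", "body": {
  "commands": [
    {"translation": [0, 0.3, 0], "rotation": [0, 0, 0]},
    {"translation": [0, 0.5, 0], "rotation": [0, 0, 0]},
    {"translation": [0, 0.5, 0], "rotation": [0, 0, 0]},
    {"translation": [0, 0.5, 0], "rotation": [0, 0, 0]}
  ]
}}

```text
t: 7.33
position: [0.5456, 0.0524, 0.2347]
ee_rot: [0.998, -0.055, 0.0, -0.001]
contact_force: [0.4, 5.5, -2.8]
width: 0.0255
```

Call:
{"method": "jog_arm", "body": {
  "commands": [
    {"translation": [0, 0.5, 0], "rotation": [0, 0, 0]},
    {"translation": [0, 0.5, 0], "rotation": [0, 0, 0]},
    {"translation": [0, 0.5, 0], "rotation": [0, 0, 0]},
    {"translation": [0, 0.5, 0], "rotation": [0, 0, 0]},
    {"translation": [0, 0.5, 0], "rotation": [0, 0, 0]},
    {"translation": [0, 0.5, 0], "rotation": [0, 0, 0]},
    {"translation": [0, 0.5, 0], "rotation": [0, 0, 0]},
    {"translation": [0, 0.5, 0], "rotation": [0, 0, 0]},
    {"translation": [0, 0.5, 0], "rotation": [0, 0, 0]},
    {"translation": [0, 0.5, 0], "rotation": [0, 0, 0]},
    {"translation": [0, 0.5, 0], "rotation": [0, 0, 0]},
    {"translation": [0, 0.5, 0], "rotation": [0, 0, 0]},
    {"translation": [0, 0.5, 0], "rotation": [0, 0, 0]},
    {"translation": [0, 0.4, 0], "rotation": [0, 0, 0]},
    {"translation": [0, 0, 0], "rotation": [0, 0, 0]},
    {"translation": [0, 0, 0], "rotation": [0, 0, 0]},
    {"translation": [0, 0, 0], "rotation": [0, 0, 0]}
  ]
}}

```text
t: 8.75
position: [0.5379, -0.0171, 0.2347]
ee_rot: [0.998, -0.056, 0.0, 0.0]
contact_force: [0.9, 3.9, -3.2]
width: 0.0254
```

```bash
cat > look.py <<'E'
import sys
from station import manip, vision
import cv2,numpy as np
from scipy.spatial.transform import Rotation as R
s=manip.read_state();p=s['position'];print(s['t'],p,s['width'],s['contact_force'])
print('drawn',np.linalg.norm(p[:2]-[.5476,.0703]))
c=vision.read_camera("wrist");b=c['img'];T=np.eye(4);T[:3,:3]=R.from_quat(s['ee_rot']).as_matrix();T[:3,3]=p
np.savez('pics/w3.npz',**c,T=T@c['T_tool_cam'])
a=vision.read_camera("scene")['img'][170:250,290:460]
cv2.imwrite(sys.argv[1],np.vstack([cv2.resize(a,(640,300),interpolation=cv2.INTER_CUBIC),cv2.resize(b[:210,200:520],(457,300),interpolation=cv2.INTER_CUBIC)[:, :].copy() if 0 else cv2.resize(b[:150,200:520],(640,300),interpolation=cv2.INTER_CUBIC)]))
E
python3 look.py pics/v3.png
```

```text
8.75 [ 0.53788098 -0.01708661  0.23471161] 0.025404846479760573 [ 0.8586843   3.88859034 -3.1742796 ]
drawn 0.0879254121271108
```

View pics/v3.png

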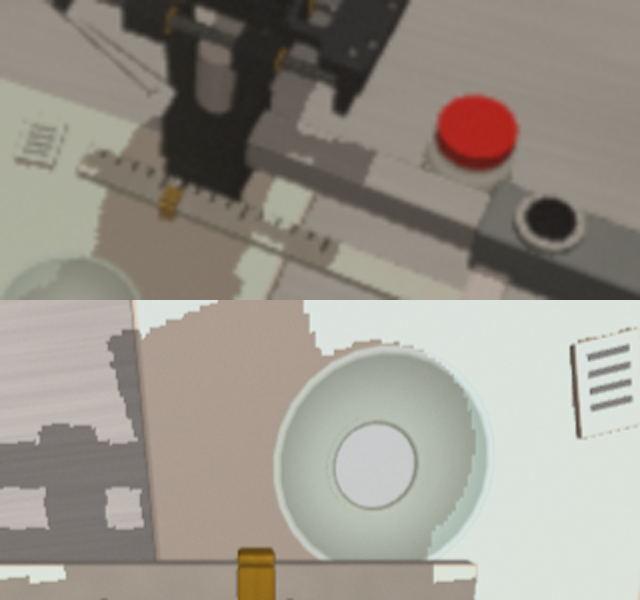

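The boom follows: 88 mm of tool travel, and the button stays down. The wrist crop was too high and shows only the rider, at about (256,575). I need the strip below it.

Run:
```python
import numpy as np,cv2
im=np.load('pics/w3.npz')['img'];cv2.imwrite('pics/v4.png',cv2.resize(im[115:235,240:400],(800,600),interpolation=cv2.INTER_CUBIC))
```

```text
(no output)
```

View pics/v4.png

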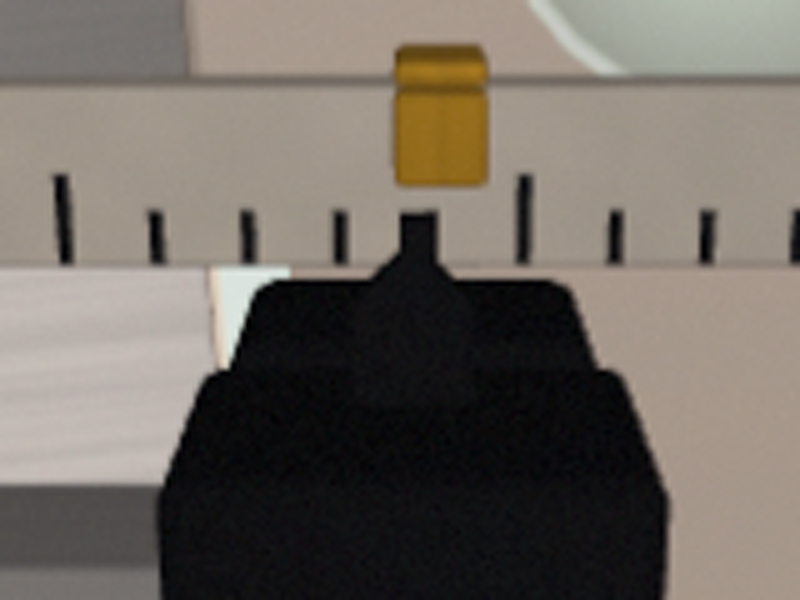

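The rider's middle is at x = 441. The pointer tip is at about x = 415, merging with the 90 mm mark at 432; the scale is 9.2 px/mm. So the rider is at about 91 mm and the pointer at about 88 mm. Drawing out 3 mm more.

Call:
{"method": "jog_arm", "body": {
  "commands": [
    {"translation": [0, 0.15, 0], "rotation": [0, 0, 0]},
    {"translation": [0, 0.15, 0], "rotation": [0, 0, 0]},
    {"translation": [0, 0, 0], "rotation": [0, 0, 0]},
    {"translation": [0, 0, 0], "rotation": [0, 0, 0]},
    {"translation": [0, 0, 0], "rotation": [0, 0, 0]},
    {"translation": [0, 0, 0], "rotation": [0, 0, 0]},
    {"translation": [0, 0, 0], "rotation": [0, 0, 0]},
    {"translation": [0, 0, 0], "rotation": [0, 0, 0]}
  ]
}}

```text
t: 9.52
position: [0.5376, -0.0196, 0.2347]
ee_rot: [0.998, -0.055, 0.0, -0.0]
contact_force: [1.9, 5.0, -2.6]
width: 0.0252
```

```bash
python3 look.py pics/v5.png
python3 - <<'E'
import numpy as np,cv2
im=np.load('pics/w3.npz')['img'];cv2.imwrite('pics/v6.png',cv2.resize(im[115:235,240:400],(800,600),interpolation=cv2.INTER_CUBIC))
E
```

```text
9.5167 [ 0.53759269 -0.01962919  0.23471491] 0.025173347722309808 [ 1.91047586  4.99437694 -2.58216809]
drawn 0.09048428641170492
```

View pics/v6.png

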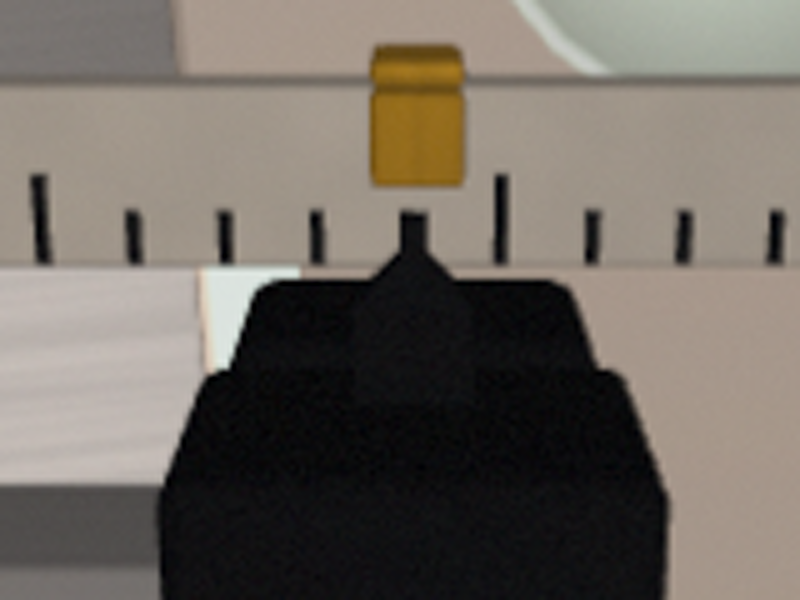

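The pointer tip is at x ≈ 414 and the rider's middle at x ≈ 418, so they are about 0.5 mm apart. The rider's half width is 5 mm. Handing in.

Run:
```python
from station import manip
s=manip.read_state();print(s['t'],s['position'],abs(s['joint_velocities']).max(),s['width']);print(manip.hand_in())
```

```text
9.6167 [ 0.53756652 -0.0196346   0.23470187] 0.002214388787855432 0.025352482139893773
the job is handed in; nothing more can be done
None
```

The boom is drawn out to the rider, and I handed the job in at 9.6 s with the gripper still holding the knob. Handing in gave no verdict.

- **Lock button:** I pressed it down until it met its stop. The fingertip was at about 210 mm, where the button's top should be when fully down. Pushing harder raised the force to 19 N with no more travel.
- **Boom:** I gripped the knob at 25 N and drew it out 90.5 mm along the scale.
- **Final position:** The last wrist picture puts the pointer about 0.5 mm from the rider's middle, with 5 mm allowed either way. The arm was steady, and the pull on it was about 5 N, as expected from the spring.
- **Other things:** The rider still read about 91 mm on the scale, so it had not moved. The tool touched only the button and the knob. I did not re-check each of the other objects in a final picture.

The estimates of the rider's place differed slightly, from 89 to 91 mm. I used the wrist picture taken beside the pointer to settle the final position.

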